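Open the filter canister whose thread hand is unknown

ROBOT

A 6-joint arm with a two-finger parallel gripper is mounted at the origin on a cart in front of the work surface, level with it; the furniture and walls round the work are solid. World frame = base frame: x ahead of the robot, y to its left, z up, the work surface at z = 0. Lengths are in m, angles in rad, forces in N, time in s.
With the tool pointing down it reaches from about 0.25 to 0.725 m from the base axis. Payload 4 kg.
Tool frame: the origin (TCP) lies midway between the tips of the shut fingers; the grasp point (between the pads) lies behind it (arm.grip_depth is the z of the grasp point in the tool frame, in m); z points along the fingers, y is the line along which they close (so a half turn about z gives the same grasp; the last joint's range is limited). The gripper opens to 85 mm and grips with 20 to 120 N. Pads are 22 mm wide; open, the fingers measure 114 mm over their backs; the gripper's body (76 mm by 85 mm) begins 54 mm behind the grasp point. The pads swing forward as they close: fully open they stand 13 mm farther back than shut.
Start: joints at [-1.318, 0.241, 0.005, 1.335, 0, 1.571], TCP at [0.125, -0.484, 0.231] pointing down, gripper open.
Joint ranges: [-2.72, 2.72], [-1.05, 1.87], [-1.09, 1.28], [-1.99, 2.15], [-1.42, 1.44], [-3.14, 3.14]. Speed limits (rad/s): [2.79, 2.79, 3.14, 3.14, 3.14, 3.14].

INTERFACE

Orientations are given as [roll, pitch, yaw] about the fixed x, y, z axes, in that order (R = Rz(yaw) Ry(pitch) Rx(roll)).
In Python, from plant import readout, snapshot, camera_info, workorder, arm gives the robot as it stands. The module is installed in compiled form; this text tells all that it offers.
- The arm moves only by the tool move_arm, never from a script. Its argument "steps" is a list of rows, each an object of numbers: "grip": the finger opening in cm, from 0 to 8.54; "x", "y", "z": the shift along the tool's x, y, z in cm; "ax", "ay", "az": the turn, a rotation vector about the tool's x, y, z in degrees. In form: [{"grip": .., "x": .., "y": .., "z": .., "ax": .., "ay": .., "az": ..}, ...]. A call has 1 to 5 rows; each row shifts and turns the commanded pose from where the row before left it, along the tool's axes as they then stand; what a row does not reach is not made up. A row lasts 1/12 s, in which the tool goes at most 41.7 mm and 7.16 degrees, less where a joint would pass 70% of its speed; a pose out of reach is approached as far as the arm can. A call with a gripper value outside its range is refused whole. The fingers move at their own pace and stop on an object; "squeeze" is the grip in N (left out, the last holds). Time passes only in rows, so rows that do not move let the fingers close. It gives the time, the measured TCP pose, the force, the opening and the grip force at its end, in the units of the state.
- readout.read_state(): the state, without advancing time (a new reading comes with each control period).
- snapshot(name): name is "scene" or "top" or "wrist"; returns (picture, depth): 384x512x3 uint8, red, green, blue; 384x512 float32, m along the optical axis (not along the pixel's ray), 0 where there is no reading.
- camera_info(name): a dict with "fx", "fy", "cx", "cy" (pixels), "k1" (the pictures are not rectified: a ray, as slopes to the right and down, at radius r is drawn at 1 + k1 r^2 times it, then the intrinsics apply), "position" and "attitude" of the camera in the world. Camera axes: x right, y up, looking along -z (the intrinsics and any distortion apply to the point x, -y, -z); pixel columns grow to the right and rows downward; lengths in m; the calibration is good to about 2 mm. A picture is of the moment at which its call begins: read the wrist's pose just before it. camera_info takes no time and is no camera call; for the wrist camera it gives the pose at the moment of the call.
- workorder.hand_in(): hands the job in; it is judged then, once.
The state is a dict: "time_s": time; "joint_pos": joint angles; "dq": joint speeds; "joint_torque": joint torques, N m; "eef_pos": TCP position; "ee_rot": TCP orientation; "contact_force": force on the tool from outside, world axes, zero at the start; "moment": the same for the moment, N m; "finger_gap": finger opening in m; "grip_force": force on a finger pad.
Only numpy, scipy, OpenCV 4.12 (cv2) and the standard library are available. Lean on these libraries where they do the work, as an engineer would, in place of code of your own. Each camera call takes 0.05 s, during which the arm holds its last target. There are 200 camera calls.

TASK

The water-filter canister on the worktop has to be opened for a new cartridge, but nobody remembers whether its black knob cap undoes clockwise or anticlockwise: try to turn the cap one way and, if it stops hard, the other way, and once it has turned loose lift it straight off. Finish while still holding the cap level above the canister, well clear of the neck; do not put it down or let go. Leave the bowl, mug, fruit and spice jars where they stand.

Things in the scene. Friction and masses are not known exactly. Their poses are not given: they have to be found in the camera images.
- knob (a point): Centre of the round ribbed grip knob of the loose black screw cap (about 0.09 kg). Knob 40 mm across, 26 mm high (13 mm above and below this point). Below it the cap widens to a skirt 60 mm across; the skirt's flat shoulder lies 12 mm below this point, its lower edge 38 mm below. z up; the white pointer line on top points along +x.
- cap: The same black cap; origin at the centre of the skirt's lower edge, axes as the knob's. At the start it sits locked and pulling does not free it. One way of turning, different from start to start and not to be seen, stops hard after 0.3 to 0.65 rad. The other way it turns easily and is loose from 1.1 to 1.9 rad from its start (it stops again at about 2). It does not climb as it turns (under 3 mm of play).
- canister: The round aluminium-coloured filter canister with two blue bands and two brass ports at the back (+x), fixed to the worktop. Origin at the centre of its underside, z up. Foot 128 mm across, body 104 mm across, shoulder 80 mm above the origin.
- neck_top (a point): Centre of the top of the canister's steel neck (36 mm across), 102 mm above the canister's origin, hidden under the cap. When the cap is seated, the centre of its knob is 18 mm above this point. Axes as the canister's.
- bowl_green: Green bowl, 115 mm across, 59 mm high, origin under its centre. Bystander.
- mug_white: White mug, 82 x 114 x 91 mm, origin under its centre. Bystander.
- lemon: Lemon, 78 x 55 x 56 mm, origin at its underside. Bystander.
- apple: Red apple, 75 mm across, 72 mm high, origin at its underside. Bystander.
- spice_a: Spice jar with a red lid, 45 mm across, 106 mm high, origin under its centre. Bystander.
- spice_b: Second spice jar with a red lid, 45 mm across, 106 mm high, origin under its centre. Bystander.
There are look-alikes about, which are no part of the job. What is shaped like the cap but purple is not meant.

How it is judged:
On the way:
1. the cap is turned loose while it still sits on the neck (angle between the x axis of knob and the x axis of canister, either way round above 0.8 rad and z of knob in the frame of neck_top below 0.026 m and horizontal distance between knob and neck_top below 0.008 m), for 0.05 s.
At the end, for the whole second after the job is handed in: The gripper still holds the cap at rest, level within about 17 degrees, over the canister (within 60 mm sideways), lifted at least 40 mm from its seat (centre of the knob at least 58 mm above the top of the neck), touching nothing but the fingers (z of knob in the frame of neck_top above 0.058 m and horizontal distance between knob and neck_top below 0.06 m and angle between knob's own z axis and vertical below 0.3 rad and contact force between cap and the fingers above 1 N and contact force between cap and canister below 0.1 N and linear speed of cap below 0.03 m/s); the arm keeps its last pose, push and grip.
It fails at once if a bystander (bowl, mug, lemon, apple, spice jar) is pushed more than 30 mm (distance of any of bowl_green, mug_white, lemon, apple, spice_a, spice_b from where it was at the start of the episode above 0.03 m).
It also fails if it takes over 40 s, if anything falls off the work surface, if the arm or the gripper's body presses on something with over 40 N, if the wrist force passes 120 N, or if a joint passes its speed limit or range.

## Working session

There is one attempt and no reset: what is moved stays moved. The work goes in short steps, Python scripts to look and compute and a tool call to move; the robot and the scene stay as the last step left them, time stands still between calls to the robot, and variables do not carry over. Pictures are saved under pics/ and viewed, at most 10 in all, crops included, and the job is handed in when it is done.

Besides the shell and the picture viewer there is one more tool, called as name(argument=value, ...) on one line, values as JSON. move_arm: Moves the arm, as the interface text tells. Its arguments: {"type":"object","properties":{"steps":{"type":"array","items":{"type":"object","properties":{"grip":{"type":"number"},"x":{"type":"number"},"y":{"type":"number"},"z":{"type":"number"},"ax":{"type":"number"},"ay":{"type":"number"},"az":{"type":"number"}}}},"squeeze":{"type":"number"}},"required":["steps"]}

```bash
mkdir -p pics; cat > h.py <<'E'
import numpy as np,cv2
from plant import readout,snapshot,camera_info,workorder,arm
from scipy.spatial.transform import Rotation as R
def ray(ci,u,v):
    a=np.array([(u-ci["cx"])/ci["fx"],(v-ci["cy"])/ci["fy"]]);s=a.copy()
    for _ in range(20): s=a/(1+ci["k1"]*(s@s))
    return np.array([s[0],-s[1],-1.])
def rot(ci):
    A=np.array(ci["attitude"],float)
    return A if A.shape==(3,3) else R.from_euler("xyz",A).as_matrix()
def world(ci,u,v,d): return np.array(ci["position"])+rot(ci)@(ray(ci,u,v)*d)
def onz(ci,u,v,z):
    p=np.array(ci["position"]);r=rot(ci)@ray(ci,u,v);return p+r*(z-p[2])/r[2]
E
python3 - <<'E'
from h import *
print(readout.read_state(),arm.grip_depth)
ims=[]
for n in("scene","top"):
    im,d=snapshot(n);np.savez("pics/"+n,im=im,d=d);print(n,camera_info(n));cv2.imwrite(f"pics/{n}.png",im[:,:,::-1])
E
```

```text
{'time_s': 0.0, 'joint_pos': array([-1.31797201e+00,  2.41382528e-01,  3.71858671e-03,  1.33522111e+00,
        8.32253399e-06,  1.57082462e+00]), 'dq': array([-0.00165621, -0.0015348 ,  0.00012074, -0.00018353,  0.00170867,
        0.00079762]), 'joint_torque': array([ 1.14012655e-03, -3.72320545e+01,  2.52405810e+01,  1.70166849e-02,
       -1.01481717e-04, -1.46218201e-05]), 'eef_pos': array([ 0.12491124, -0.48348129,  0.23042603]), 'ee_rot': array([-3.13950393e+00, -8.26341837e-06,  2.52796007e-01]), 'contact_force': array([-0.63453836, -0.14485862,  0.66922113]), 'moment': array([-0.02924596,  0.01480886, -0.0290408 ]), 'grip_force': 0.0, 'finger_gap': 0.08524096665783364} -0.0187
scene {'fx': 425.16535322464557, 'fy': 425.16535322464557, 'cx': 253.8726811705322, 'cy': 190.30497107832846, 'k1': -0.07061380788947148, 'position': array([0.23243024, 0.50876399, 0.87223946]), 'attitude': array([ 0.72846108, -0.0111379 , -2.60098442])}
top {'fx': 394.3774469430215, 'fy': 394.3774469430215, 'cx': 253.83020725082875, 'cy': 196.23339548464767, 'k1': 0.011480326497328197, 'position': array([ 0.50124497, -0.06843009,  0.94427612]), 'attitude': array([ 0.10782268,  0.01070746, -1.5728585 ])}
```

View pics/scene.png

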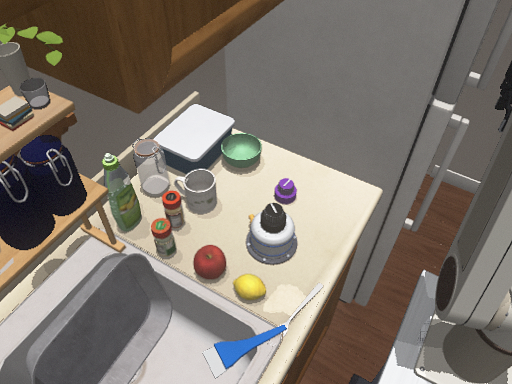

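View pics/top.png

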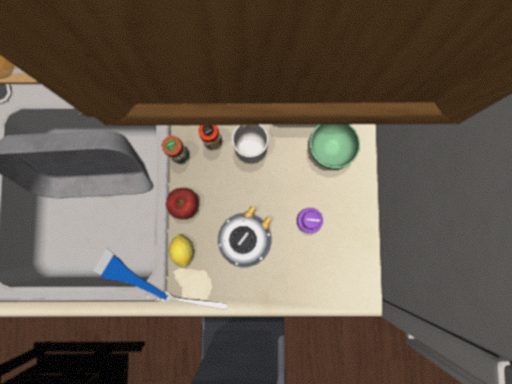

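```bash
python3 - <<'E'
from h import *
S=np.load("pics/scene.npz");T=np.load("pics/top.npz");cs=camera_info("scene");ct=camera_info("top")
for c,Z,u,v in((cs,S,273,208),(cs,S,273,215),(ct,T,243,239),(ct,T,248,240),(ct,T,250,110),(ct,T,310,220),(ct,T,182,250)):
    d=np.median(Z["d"][v-1:v+2,u-1:u+2]);print(u,v,d,world(c,u,v,d))
# triangulate knob top
A=[];b=[]
for c,u,v in((cs,273,208),(ct,243,239)):
    r=rot(c)@ray(c,u,v);r/=np.linalg.norm(r);P=np.eye(3)-np.outer(r,r);A.append(P);b.append(P@c["position"])
print(np.linalg.lstsq(np.vstack(A),np.hstack(b),rcond=None)[:2])
big=np.hstack([cv2.resize(S["im"][180:270,230:320],(400,400),interpolation=2),cv2.resize(T["im"][195:285,200:290],(400,400),interpolation=2)])
cv2.imwrite("pics/c1.png",big[:,:,::-1])
E
```

```text
273 208 0.95538396 [ 0.50056889 -0.03747395  0.1333792 ]
273 215 0.94294614 [ 0.49100896 -0.02048516  0.13265666]
243 239 0.8053747 [ 0.50116212 -0.03764359  0.1344645 ]
248 240 0.806025 [ 0.49910939 -0.04782906  0.13348127]
250 110 0.430699 [ 0.64118876 -0.06006187  0.52627604]
310 220 0.8901134 [ 0.54347646 -0.18571399  0.05225484]
182 250 0.8838987 [0.47698268 0.10205302 0.05432405]
(array([ 0.50094317, -0.03768851,  0.13295463]), array([1.16655186e-07]))
```

View pics/c1.png

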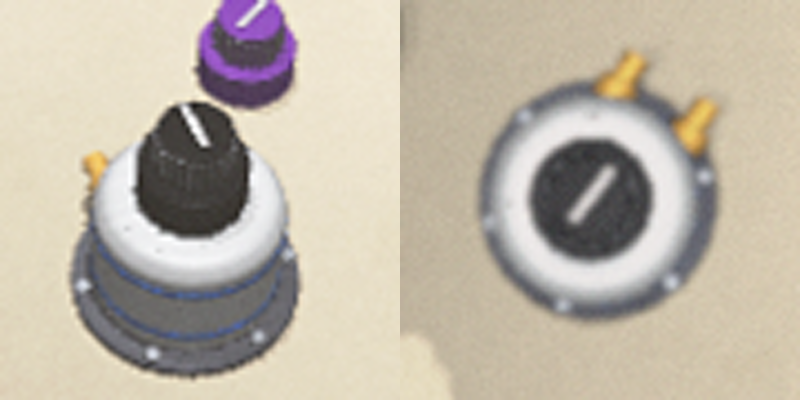

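move_arm(steps=[{"x":2.1,"y":-3.0},{"x":2.1,"y":-3.0},{"x":2.1,"y":-3.0},{"x":2.1,"y":-3.0},{"x":2.1,"y":-3.0}])

```text
invalid input
```

```bash
python3 -c "
from h import *
s=readout.read_state();print(s['joint_pos'],s['eef_pos'],s['ee_rot'])"
```

```text
[-1.31800704e+00  2.41346605e-01  3.87028678e-03  1.33517693e+00
  3.83240441e-06  1.57080426e+00] [ 0.12491612 -0.48357556  0.23050181] [-3.13973573e+00 -3.81766193e-06  2.52781347e-01]
```

move_arm(steps=[{"grip":8.5,"x":2.1,"y":-3.0,"z":0,"ax":0,"ay":0,"az":0},{"grip":8.5,"x":2.1,"y":-3.0,"z":0,"ax":0,"ay":0,"az":0},{"grip":8.5,"x":2.1,"y":-3.0,"z":0,"ax":0,"ay":0,"az":0},{"grip":8.5,"x":2.1,"y":-3.0,"z":0,"ax":0,"ay":0,"az":0},{"grip":8.5,"x":2.1,"y":-3.0,"z":0,"ax":0,"ay":0,"az":0}])

```text
time_s: 0.52
eef_pos: [0.1891, -0.3108, 0.2308]
ee_rot: [-3.141, 0.0, 0.252]
contact_force: [1.1, -0.1, 0.4]
finger_gap: 0.0847
grip_force: 0.0
```

```bash
python3 -c "
from h import *
s=readout.read_state();print(s['joint_pos'],s['eef_pos'],s['ee_rot'])"
```

```text
[-1.02423866e+00 -2.99872419e-02 -3.03719151e-01  1.29808349e+00
  2.49846014e-04  1.86559138e+00] [ 0.18914293 -0.31075071  0.23077489] [-3.14054495e+00  5.70184533e-05  2.51762518e-01]
```

move_arm(steps=[{"grip":8.5,"x":3.37,"y":-1.71,"z":0,"ax":0,"ay":0,"az":0},{"grip":8.5,"x":3.37,"y":-1.71,"z":0,"ax":0,"ay":0,"az":0},{"grip":8.5,"x":3.37,"y":-1.71,"z":0,"ax":0,"ay":0,"az":0},{"grip":8.5,"x":3.37,"y":-1.71,"z":0,"ax":0,"ay":0,"az":0},{"grip":8.5,"x":3.37,"y":-1.71,"z":0,"ax":0,"ay":0,"az":0}])

```text
time_s: 0.93
eef_pos: [0.3317, -0.1861, 0.2313]
ee_rot: [3.141, -0.0, 0.253]
contact_force: [0.7, -2.2, 0.1]
finger_gap: 0.0848
grip_force: 0.0
```

move_arm(steps=[{"grip":8.5,"x":3.37,"y":-1.71,"z":0,"ax":0,"ay":0,"az":0},{"grip":8.5,"x":3.37,"y":-1.71,"z":0,"ax":0,"ay":0,"az":0},{"grip":8.5,"x":3.37,"y":-1.71,"z":0,"ax":0,"ay":0,"az":0},{"grip":8.5,"x":3.37,"y":-1.71,"z":0,"ax":0,"ay":0,"az":0},{"grip":8.5,"x":3.37,"y":-1.71,"z":0,"ax":0,"ay":0,"az":0}])

```text
time_s: 1.35
eef_pos: [0.4736, -0.0611, 0.2309]
ee_rot: [-3.142, 0.001, 0.253]
contact_force: [-0.1, -0.6, -0.1]
finger_gap: 0.0852
grip_force: 0.0
```

move_arm(steps=[{"grip":8.5,"x":3.37,"y":-1.71,"z":0,"ax":0,"ay":0,"az":0},{"grip":8.5,"x":0,"y":0,"z":0,"ax":0,"ay":0,"az":-7},{"grip":8.5,"x":0,"y":0,"z":0,"ax":0,"ay":0,"az":-7},{"grip":8.5,"x":0,"y":0,"z":0,"ax":0,"ay":0,"az":-7},{"grip":8.5,"x":0,"y":0,"z":0,"ax":0,"ay":0,"az":-7}])

```text
time_s: 1.77
eef_pos: [0.5009, -0.0373, 0.2305]
ee_rot: [-3.14, 0.001, 0.748]
contact_force: [-0.4, -0.7, 0.2]
finger_gap: 0.0849
grip_force: 0.0
```

move_arm(steps=[{"grip":8.5,"x":0,"y":0,"z":0,"ax":0,"ay":0,"az":-7},{"grip":8.5,"x":0,"y":0,"z":0,"ax":0,"ay":0,"az":-7},{"grip":8.5,"x":0,"y":0,"z":0,"ax":0,"ay":0,"az":-7},{"grip":8.5,"x":0,"y":0,"z":0,"ax":0,"ay":0,"az":-7},{"grip":8.5,"x":0,"y":0,"z":0,"ax":0,"ay":0,"az":-7}])

```text
time_s: 2.18
eef_pos: [0.5007, -0.0377, 0.2308]
ee_rot: [-3.14, 0.0, 1.358]
contact_force: [0.6, -0.7, -0.3]
finger_gap: 0.0849
grip_force: 0.0
```

move_arm(steps=[{"grip":8.5,"x":0,"y":0,"z":0,"ax":0,"ay":0,"az":-7},{"grip":8.5,"x":0,"y":0,"z":0,"ax":0,"ay":0,"az":-7},{"grip":8.5,"x":0,"y":0,"z":0,"ax":0,"ay":0,"az":-7},{"grip":8.5,"x":0,"y":0,"z":0,"ax":0,"ay":0,"az":-7},{"grip":8.5,"x":0,"y":0,"z":0,"ax":0,"ay":0,"az":-7}])

```text
time_s: 2.6
eef_pos: [0.5007, -0.0378, 0.2307]
ee_rot: [-3.14, -0.001, 1.969]
contact_force: [-0.0, 0.1, -0.1]
finger_gap: 0.085
grip_force: 0.0
```

move_arm(steps=[{"grip":8.5,"x":0,"y":0,"z":0,"ax":0,"ay":0,"az":-7},{"grip":8.5,"x":0,"y":0,"z":0,"ax":0,"ay":0,"az":0}])

```text
time_s: 2.77
eef_pos: [0.5007, -0.0378, 0.2308]
ee_rot: [-3.141, -0.001, 2.087]
contact_force: [0.2, 0.4, 0.3]
finger_gap: 0.0851
grip_force: 0.0
```

```bash
python3 -c "
from h import *
s=readout.read_state();print(s['joint_pos'],s['eef_pos'],s['ee_rot'])
c=camera_info('wrist');im,d=snapshot('wrist');np.savez('pics/w1',im=im,d=d,**c);print(c)
cv2.imwrite('pics/w1.png',im[:,:,::-1])"
```

```text
[-7.52433377e-02  2.45963002e-01  1.07679897e-02  1.33672432e+00
 -1.75572338e-05  9.78999407e-01] [ 0.50072642 -0.03775293  0.23082433] [-3.14065083e+00 -6.11901723e-04  2.08734963e+00]
{'fx': 313.2314633723028, 'fy': 313.2314633723028, 'cx': 252.65989862634103, 'cy': 190.62301086317706, 'k1': -0.07385150909090026, 'position': array([0.46081685, 0.03200381, 0.37291781]), 'attitude': array([-3.16255198e-01, -7.05903331e-05,  5.17881994e-01])}
```

View pics/w1.png

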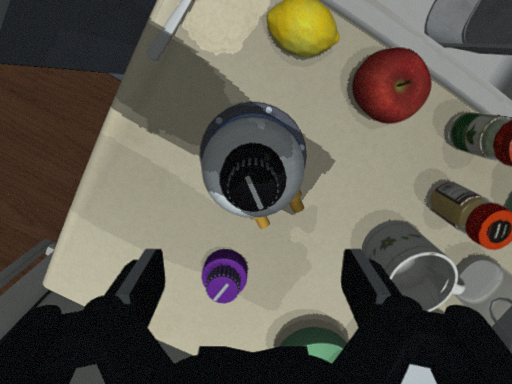

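```bash
python3 -c "
from h import *
c=camera_info('wrist');d=np.load('pics/w1.npz')['d']
for u,v in((254,193),(247,178),(261,208)): print(onz(c,u,v,.133),world(c,u,v,d[v,u]))
print(c['position'])"
```

```text
[ 0.50171117 -0.03745305  0.133     ] [ 0.50171122 -0.03745313  0.13299972]
[ 0.49066037 -0.02923023  0.133     ] [ 0.49063594 -0.0291794   0.13319866]
[ 0.51311737 -0.04594022  0.133     ] [ 0.51318385 -0.04604014  0.13269304]
[0.46115077 0.03217417 0.37297379]
```

move_arm(steps=[{"grip":5.2,"x":0,"y":0,"z":3.0,"ax":0,"ay":0,"az":0},{"grip":5.2,"x":0,"y":0,"z":3.0,"ax":0,"ay":0,"az":0},{"grip":5.2,"x":0,"y":0,"z":3.0,"ax":0,"ay":0,"az":0},{"grip":5.2,"x":0,"y":0,"z":2.0,"ax":0,"ay":0,"az":0},{"grip":5.2,"x":0,"y":0,"z":0.5,"ax":0,"ay":0,"az":0}])

```text
time_s: 3.23
eef_pos: [0.4979, -0.0375, 0.1124]
ee_rot: [-3.135, -0.004, 2.083]
contact_force: [-0.1, 0.3, -1.0]
finger_gap: 0.0518
grip_force: 0.0
```

move_arm(steps=[{"grip":5.0,"x":0,"y":0,"z":0.2,"ax":0,"ay":0,"az":0},{"grip":5.0,"x":0,"y":0,"z":0.2,"ax":0,"ay":0,"az":0},{"grip":5.0,"x":0,"y":0,"z":0.2,"ax":0,"ay":0,"az":0}])

```text
time_s: 3.48
eef_pos: [0.5025, -0.0379, 0.1118]
ee_rot: [3.139, 0.002, 2.085]
contact_force: [-0.8, -0.5, 0.4]
finger_gap: 0.05
grip_force: 0.0
```

```bash
python3 -c "
from h import *
print(readout.read_state()['contact_force'])
im,d=snapshot('wrist');cv2.imwrite('pics/w2.png',im[:,:,::-1])"
```

```text
[-0.76208408 -0.48592434  0.37804539]
```

View pics/w2.png

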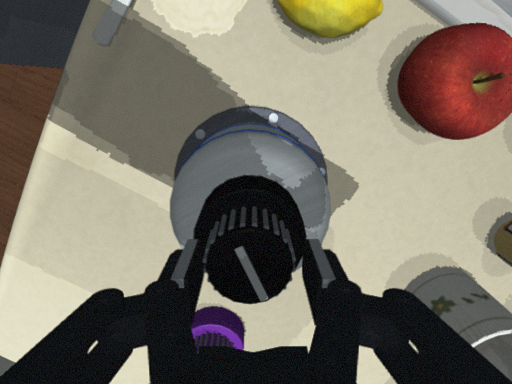

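move_arm(steps=[{"grip":5.0,"x":0,"y":0,"z":0.1,"ax":0,"ay":0,"az":0},{"grip":5.0,"x":0,"y":0,"z":0.1,"ax":0,"ay":0,"az":0},{"grip":5.0,"x":0,"y":0,"z":0,"ax":0,"ay":0,"az":0}])

```text
time_s: 3.78
eef_pos: [0.5014, -0.0378, 0.1088]
ee_rot: [3.141, 0.001, 2.085]
contact_force: [-0.4, 0.1, -0.1]
finger_gap: 0.0498
grip_force: 0.0
```

move_arm(squeeze=40, steps=[{"grip":3.5,"x":0,"y":0,"z":0,"ax":0,"ay":0,"az":0},{"grip":3.5,"x":0,"y":0,"z":0,"ax":0,"ay":0,"az":0},{"grip":3.5,"x":0,"y":0,"z":0,"ax":0,"ay":0,"az":0},{"grip":3.5,"x":0,"y":0,"z":0,"ax":0,"ay":0,"az":0}])

```text
time_s: 4.12
eef_pos: [0.5016, -0.0378, 0.1089]
ee_rot: [3.141, 0.001, 2.085]
contact_force: [-0.6, 0.9, 4.4]
finger_gap: 0.0387
grip_force: 40.5
```

```bash
python3 -c "
from h import *
s=readout.read_state();print(s['joint_pos'],s['ee_rot'],s['contact_force'],s['moment'])"
```

```text
[-7.52190709e-02  3.34187012e-01 -2.01456435e-01  1.03386956e+00
  2.65703196e-05  9.81030298e-01] [3.14051135e+00 6.91658488e-04 2.08534293e+00] [-0.58845944  0.85868312  4.40585451] [-0.00337281  0.1068958   0.024771  ]
```

move_arm(steps=[{"grip":3.5,"x":0,"y":0,"z":0,"ax":0,"ay":0,"az":-3.5},{"grip":3.5,"x":0,"y":0,"z":0,"ax":0,"ay":0,"az":-3.5},{"grip":3.5,"x":0,"y":0,"z":0,"ax":0,"ay":0,"az":-3.5},{"grip":3.5,"x":0,"y":0,"z":0,"ax":0,"ay":0,"az":-3.5}])

```text
time_s: 4.45
eef_pos: [0.5016, -0.0376, 0.1089]
ee_rot: [3.14, 0.001, 2.333]
contact_force: [-0.2, 1.0, 4.4]
finger_gap: 0.0388
grip_force: 40.6
```

```bash
cat > s.py <<'E'
from h import *
s=readout.read_state();print(s['joint_pos'][5],s['ee_rot'],s['contact_force'],s['moment'],s['joint_torque'][5],s['eef_pos'])
E
python3 s.py
```

```text
0.7337024547954136 [3.14031094e+00 7.05863194e-04 2.33276664e+00] [-0.23295385  1.03940442  4.40523314] [ 0.1123258   0.04932406 -0.02250764] 0.572401899844408 [ 0.50163001 -0.03760935  0.10893613]
```

move_arm(steps=[{"grip":3.5,"x":0,"y":0,"z":0,"ax":0,"ay":0,"az":-3},{"grip":3.5,"x":0,"y":0,"z":0,"ax":0,"ay":0,"az":-3},{"grip":3.5,"x":0,"y":0,"z":0,"ax":0,"ay":0,"az":-3}])

```text
time_s: 4.7
eef_pos: [0.5017, -0.0376, 0.1089]
ee_rot: [3.14, 0.001, 2.489]
contact_force: [-0.0, 0.8, 3.8]
finger_gap: 0.0384
grip_force: 40.6
```

```bash
python3 s.py
```

```text
0.5770774691716419 [3.14046000e+00 1.04737652e-03 2.48938094e+00] [-0.01207049  0.81722602  3.84475731] [ 0.13173367  0.04223284 -0.11557222] 0.4864026792347431 [ 0.50168144 -0.0376494   0.10894853]
```

move_arm(steps=[{"grip":3.5,"x":0,"y":0,"z":0,"ax":0,"ay":0,"az":-3},{"grip":3.5,"x":0,"y":0,"z":0,"ax":0,"ay":0,"az":-3},{"grip":3.5,"x":0,"y":0,"z":0,"ax":0,"ay":0,"az":-3}])

```text
time_s: 4.95
eef_pos: [0.5018, -0.0377, 0.109]
ee_rot: [3.141, 0.001, 2.646]
contact_force: [-0.7, -0.3, 3.6]
finger_gap: 0.0387
grip_force: 40.6
```

```bash
python3 s.py
```

```text
0.4199725028169876 [3.14063357e+00 1.39747140e-03 2.64645165e+00] [-0.67143822 -0.29519042  3.63575281] [ 0.10684505 -0.02068004 -0.05862372] 0.4868955910205841 [ 0.50177312 -0.03769541  0.10895213]
```

move_arm(steps=[{"grip":3.5,"x":0,"y":0,"z":0,"ax":0,"ay":0,"az":-4},{"grip":3.5,"x":0,"y":0,"z":0,"ax":0,"ay":0,"az":-4},{"grip":3.5,"x":0,"y":0,"z":0,"ax":0,"ay":0,"az":-4}])

```text
time_s: 5.2
eef_pos: [0.5018, -0.0377, 0.1089]
ee_rot: [3.141, 0.002, 2.857]
contact_force: [0.4, 0.2, 4.4]
finger_gap: 0.0389
grip_force: 40.6
```

```bash
python3 s.py; python3 -c "
from h import *
im,d=snapshot('top');im2,d=snapshot('wrist')
cv2.imwrite('pics/w3.png',np.hstack([cv2.resize(im[195:285,200:290],(400,400),interpolation=2),cv2.resize(im2[150:330,160:340],(400,400),interpolation=2)])[:,:,::-1])"
```

```text
0.20967431798665154 [3.14094204e+00 1.62952463e-03 2.85677810e+00] [0.39616459 0.17827638 4.35432351] [ 0.05526202 -0.05381419 -0.00389857] 0.6584750488400459 [ 0.50181128 -0.03768675  0.10894271]
```

View pics/w3.png

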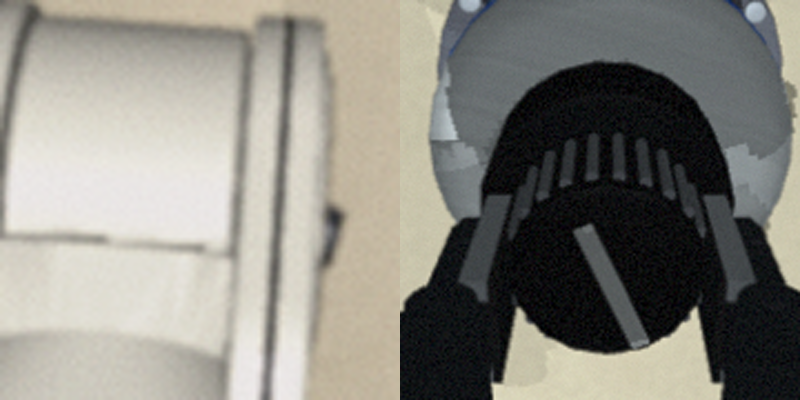

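move_arm(steps=[{"grip":3.5,"x":0,"y":0,"z":0,"ax":0,"ay":0,"az":-4.5},{"grip":3.5,"x":0,"y":0,"z":0,"ax":0,"ay":0,"az":-4.5},{"grip":3.5,"x":0,"y":0,"z":0,"ax":0,"ay":0,"az":-4.5},{"grip":3.5,"x":0,"y":0,"z":0,"ax":0,"ay":0,"az":-4.5},{"grip":3.5,"x":0,"y":0,"z":0,"ax":0,"ay":0,"az":-4.5}])

```text
time_s: 5.72
eef_pos: [0.5018, -0.0376, 0.1089]
ee_rot: [3.141, 0.002, -3.035]
contact_force: [0.4, 1.5, 4.4]
finger_gap: 0.0387
grip_force: 40.8
```

```bash
python3 s.py
```

```text
-0.18138264667932794 [ 3.14143220e+00  1.82516346e-03 -3.03536226e+00] [0.38821802 1.54872493 4.40408242] [ 0.17959737 -0.0112166   0.02315581] 0.7390356995165348 [ 0.50182758 -0.03763654  0.10894607]
```

move_arm(steps=[{"grip":3.5,"x":0,"y":0,"z":0,"ax":0,"ay":0,"az":-4.5},{"grip":3.5,"x":0,"y":0,"z":0,"ax":0,"ay":0,"az":-4.5},{"grip":3.5,"x":0,"y":0,"z":0,"ax":0,"ay":0,"az":-4.5},{"grip":3.5,"x":0,"y":0,"z":0,"ax":0,"ay":0,"az":-4.5},{"grip":3.5,"x":0,"y":0,"z":0,"ax":0,"ay":0,"az":-4.5}])

```text
time_s: 6.13
eef_pos: [0.5019, -0.0369, 0.109]
ee_rot: [3.141, 0.003, -2.642]
contact_force: [0.8, 4.4, 4.6]
finger_gap: 0.0389
grip_force: 40.8
```

```bash
python3 s.py;python3 -c "
from h import *
im2,d=snapshot('wrist')
cv2.imwrite('pics/w4.png',cv2.resize(im2[150:330,160:340],(400,400),interpolation=2)[:,:,::-1])"
```

```text
-0.5740269442539486 [ 3.14076528e+00  2.72173331e-03 -2.64218270e+00] [0.7543518  4.39419937 4.57890332] [ 0.75686696 -0.0607504  -0.10341501] 0.6978747434914112 [ 0.50190616 -0.03685957  0.10895883]
```

View pics/w4.png

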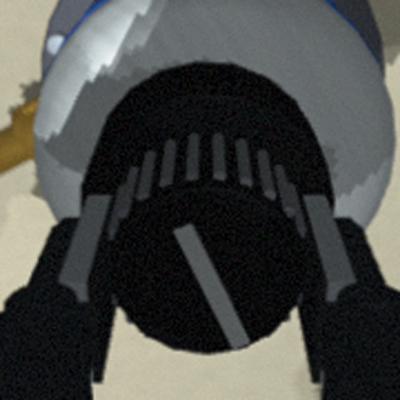

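move_arm(squeeze=60, steps=[{"grip":3.4,"x":0,"y":0,"z":0,"ax":0,"ay":0,"az":0},{"grip":3.4,"x":0,"y":0,"z":-0.2,"ax":0,"ay":0,"az":0},{"grip":3.4,"x":0,"y":0,"z":-0.2,"ax":0,"ay":0,"az":0},{"grip":3.4,"x":0,"y":0,"z":-0.2,"ax":0,"ay":0,"az":0},{"grip":3.4,"x":0,"y":0,"z":0,"ax":0,"ay":0,"az":0}])

```text
time_s: 6.6
eef_pos: [0.5013, -0.0369, 0.1141]
ee_rot: [3.14, 0.001, -2.645]
contact_force: [2.0, 4.2, -1.0]
finger_gap: 0.0383
grip_force: 60.5
```

move_arm(steps=[{"grip":3.4,"x":0,"y":0,"z":-1.0,"ax":0,"ay":0,"az":0},{"grip":3.4,"x":0,"y":0,"z":-1.5,"ax":0,"ay":0,"az":0},{"grip":3.4,"x":0,"y":0,"z":-2.0,"ax":0,"ay":0,"az":0},{"grip":3.4,"x":0,"y":0,"z":-2.0,"ax":0,"ay":0,"az":0},{"grip":3.4,"x":0,"y":0,"z":-1.0,"ax":0,"ay":0,"az":0}])

```text
time_s: 7.02
eef_pos: [0.5011, -0.0386, 0.1909]
ee_rot: [-3.14, -0.0, -2.646]
contact_force: [1.3, -0.2, -0.3]
finger_gap: 0.0379
grip_force: 60.9
```

move_arm(steps=[{"grip":3.4,"x":0,"y":0,"z":0,"ax":0,"ay":0,"az":0},{"grip":3.4,"x":0,"y":0,"z":0,"ax":0,"ay":0,"az":0},{"grip":3.4,"x":0,"y":0,"z":0,"ax":0,"ay":0,"az":0},{"grip":3.4,"x":0,"y":0,"z":0,"ax":0,"ay":0,"az":0},{"grip":3.4,"x":0,"y":0,"z":0,"ax":0,"ay":0,"az":0}])

```text
time_s: 7.43
eef_pos: [0.5002, -0.0378, 0.188]
ee_rot: [3.14, -0.002, -2.645]
contact_force: [0.1, 0.2, -1.7]
finger_gap: 0.0384
grip_force: 60.9
```

```bash
python3 s.py;python3 -c "
from h import *
im2,d=snapshot('wrist');im,d=snapshot('scene')
cv2.imwrite('pics/w5.png',np.hstack([cv2.resize(im[150:290,200:340],(400,400),interpolation=2),cv2.resize(im2[150:330,160:340],(400,400),interpolation=2)])[:,:,::-1])"
```

```text
-0.5722274929130864 [ 3.14030771e+00 -2.35173081e-03 -2.64469560e+00] [ 0.14830969  0.16179052 -1.65913729] [ 0.01936303 -0.05061985 -0.0221337 ] 0.0012890659854747355 [ 0.50019897 -0.03781135  0.18798538]
```

View pics/w5.png

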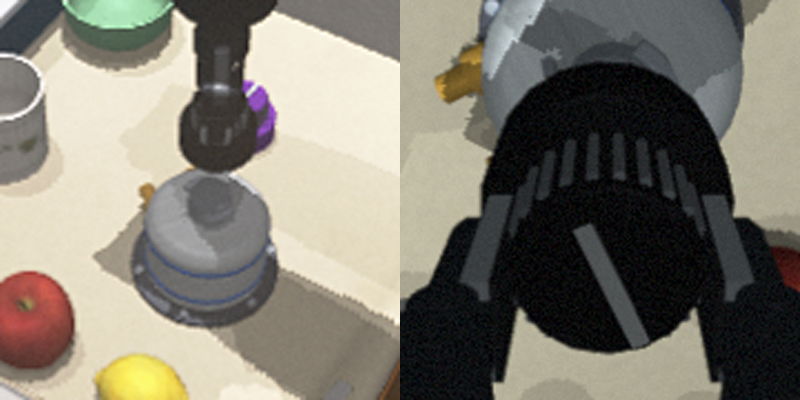

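The cap is off the neck and held level. It has risen about 79 mm and the neck is visible below it.

```bash
python3 -c "
from plant import workorder
print(workorder.hand_in())"
```

```text
the job is handed in; nothing more can be done
None
```

The cap came loose turning anticlockwise (about 1.55 rad, no hard stop met), was lifted about 79 mm straight off and is held level above the canister; the job is handed in, but no verdict was returned.

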